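# Pin the gate of the shellac stick holder

## Task

The spring clip gem holder stands in the way of the stick holder's swing gate: move it onto the round cork mat and leave it standing there, keeping it upright all the way. Then swing the gate fully shut into its fork, take the one long pin from the wooden rack, and push it straight down through fork and gate until its head sits flush on the fork. Leave the shellac stick, the two short pins and everything else on the bench where they are.

Things in the scene. Friction and masses are not known exactly. Their poses are not given: they have to be found in the camera images.
- fixture: Steel stick holder, bolted down: dark base plate 8 mm thick, x -28 to +72, y -90 to +90 mm in its frame. Origin on the bench, z up, open side to its -x. A socket (38 mm wide, top at z 38) at (45, 0) holds the upright shellac stick. Gate hinge (26 mm wide) at (0, -65), fork at (0, +65).
- fork_top (a point): Centre of the upper mouth of the fork's hole, 48 mm above the bench; the seated pin's head rests here. The fork is two level plates 28 x 30 x 8 mm, undersides at z 18 and 40, each with a 12 mm upright hole, joined by a wall on the +y side only, so the gate enters from -x. A spring ball in the lower hole grips the pin: about 5 to 10 N push the pin past it.
- hinge (a point): Point on the gate's upright hinge axis, 48 mm above the bench.
- gate (a joint): Angle of the swing gate: 0 is shut (at its stop, along the fixture's +y, its hole in line with the fork's), growing as it swings to the fixture's -x side, anticlockwise from above; 1.65 rad at most. Stays where left. A flat steel bar 16 mm wide at z 28 to 38 mm, ending 130 mm from the hinge in a 24 mm square lug with a 12.5 mm hole.
- post_top (a point): Centre of the top of the gate's handle, an upright steel post 12 mm in diameter and 52 mm tall standing on the bar 70 mm from the hinge; its top is 90 mm above the bench.
- holder: Spring clip gem holder, 0.3 kg: a round chrome base 40 mm wide tapering to 22 mm height, an upright stem 12 mm in diameter from z 20 to z 70, and a 13 mm wide clip with a violet stone up to z 96 mm. Origin at the centre of its underside, z up. It stands on the bench between the open gate and the fork.
- mat_top (a point): Centre of the top of the round cork mat, 120 mm in diameter and 4 mm thick, fixed to the bench.
- rack: Dark wooden pin rack, fixed, 130 x 44 x 22 mm, origin at the centre of its underside; three blind holes 11 mm wide and 16 mm deep at x = -44, 0, +44 mm along its length hold three upright steel pins with like heads in any order; the long pin's head stands 16 mm higher than the other two.
- pin_long: The long pin: shank 10 mm in diameter, 38 mm long, with a chamfered foot, under a round head 18 mm in diameter and 16 mm tall (54 mm in all). Origin at the centre of the foot's end, z along the pin to its head. 50 g.
- pin_long_seat (a point): On the long pin's axis at the underside of its head, 38 mm from the foot.
- pin_short1: A short pin: same head and diameter, shank 22 mm. Origin at its foot. It stays in the rack.
- pin_short2: Another short pin, the same as the first. It stays in the rack.
- stick: Black shellac stick 25 mm in diameter with a silver ring on top, standing loose in the socket 12 mm above the bench; origin at its lower end, its top is 110 mm above that. Stays as it is.
- dish: White porcelain dish of violet stones, 80 mm wide, 20 mm tall, origin under its centre. Stays.
- ringclamp: Wooden ring clamp with its wedge, lying, about 148 x 29 x 26 mm long along its x; origin under its middle. Stays.
- pusher: Prong pusher with a wooden grip, lying along its x, 123 mm long, 16 mm tall; origin under its middle. Stays.
- tin: Small round aluminium tin 46 mm wide, 26 mm tall, origin under its centre. Stays.
- burblock: Wooden block with burs, fixed, 46 x 46 mm, 45 mm tall. Origin under its centre.
- mandrel: Upright steel ring mandrel, fixed, on a foot 76 mm wide; 204 mm tall. Origin under its centre.
- loupe: Loupe on a stand, fixed, foot 72 mm wide, 180 mm tall; its lens reaches 52 mm from the stem towards its +x. Origin under the stem.

How it is judged (in metres and radians):
On the way, in this order (a step that is already met when the one before it is completed fails the run):
1. the gem holder stands upright on the cork mat (horizontal distance between holder and mat_top below 0.05 m and angle between holder's own z axis and vertical below 0.1 rad and height (world z) of holder below 0.008 m), for 0.2 s.
2. the gate is shut in its fork (value of joint gate below 0.04 rad), for 0.1 s.
At the end, for the whole second after the job is handed in: The gem holder stands upright, at rest, with its axis within 50 mm of the mat's centre; the gate is shut to 0.04 rad; the long pin is through fork and gate, upright, its axis within 3 mm of the hole's and the underside of its head less than 2 mm above the fork, at rest (all of step 1 and value of joint gate below 0.04 rad and horizontal distance between pin_long_seat and fork_top below 0.003 m and height (world z) of pin_long_seat between 0.044 and 0.05 m and angle between pin_long's own z axis and vertical below 0.1 rad and linear speed of each of holder, pin_long below 0.02 m/s); the robot touches nothing.
It fails at once if the gem holder is tipped (more than 0.5 rad) (angle between holder's own z axis and vertical above 0.5 rad).
It fails at once if the shellac stick is pulled out or tipped (distance of stick from where it was at the start of the episode above 0.03 m or angle between stick's own z axis and vertical above 0.4 rad).
It fails at once if a short pin is moved more than 30 mm (distance of any of pin_short1, pin_short2 from where it was at the start of the episode above 0.03 m).
It fails at once if a bystander is moved more than 30 mm (distance of any of dish, ringclamp, pusher, tin from where it was at the start of the episode above 0.03 m).
It also fails if it takes over 67 s, if anything falls off the work surface, if the arm or the gripper's body presses on something with over 40 N, if the wrist force passes 120 N, or if a joint passes its speed limit or range.

## Robot

A 6-joint arm with a two-finger parallel gripper is mounted at the origin on the work surface. World frame = base frame: x ahead of the robot, y to its left, z up, the work surface at z = 0. Lengths are in mm, angles in degrees, forces in N, time in s.
With the tool pointing down it reaches from about 350 to 850 mm from the base axis. Payload 8.1 kg.
Tool frame: the origin (TCP) lies on the centre line of the jaws, within the pads' length; the fingertips stand 19 mm ahead of it and the grasp point (between the pads) is the TCP (r.tip_reach is the z of the fingertips in the tool frame, in mm); z points along the fingers, y is the line along which they close (so a half turn about z gives the same grasp; the last joint's range is limited). The gripper opens to 85 mm and grips with 20 to 120 N. Pads are 22 mm wide; open, the fingers measure 114 mm over their backs; the gripper's body (76 mm by 85 mm) begins 54 mm behind the grasp point. The pads swing forward as they close: fully open they stand 13 mm farther back than shut.
Start: joints at [-76.226, 7.471, 85.268, -0, 87.261, -4.893], TCP at [192.06, -568.435, 250.292] pointing down, gripper open.
Joint ranges: [-169.43, 169.43], [-51.17, 129.36], [1.28, 143.12], [-76.62, 256.62], [0, 156.53], [-152.29, 152.29]. Speed limits (degrees/s): [136.94, 136.94, 159.86, 180, 180, 180].

## Interface

Orientations are given as [roll, pitch, yaw] about the fixed x, y, z axes, in that order (R = Rz(yaw) Ry(pitch) Rx(roll)).
In Python, from bench import r gives the robot as it stands. The module is installed in compiled form; this text tells all that it offers.
- The arm moves only by the shell command python3 -m handwheel 'ROWS' [FORCE]. ROWS is JSON, a list of rows, each a list of 7 numbers: the shift along the tool's x, y, z in m, then the turn, a rotation vector about the tool's x, y, z in degrees, then the finger opening in m, from 0 to 0.0854. In form: [[tx, ty, tz, ax, ay, az, claw], ...]. A call has 1 to 8 rows; each row shifts and turns the commanded pose from where the row before left it, along the tool's axes as they then stand; what a row does not reach is not made up. A row lasts 1/12 s, in which the tool goes at most 41.7 mm and 7.16 degrees, less where a joint would pass 70% of its speed; a pose out of reach is approached as far as the arm can. A call with a gripper value outside its range is refused whole. The fingers move at their own pace and stop on an object; FORCE is the grip in N (left out, the last holds). Time passes only in rows, so rows that do not move let the fingers close. It gives the time, the measured TCP pose, the force, the opening and the grip force at its end, in the units of the state.
- r.sense(): the state, without advancing time (a new reading comes with each control period).
- r.snapshot(name): name is "scene" or "side" or "wrist"; returns (picture, depth): 400x640x3 uint8, blue, green, red; 400x640 float32, mm along the optical axis (not along the pixel's ray), 0 where there is no reading.
- r.calibration(name): a dict with "vfov" (degrees; the focal length in pixels is half the picture's height over the tangent of half this angle, whatever the lens; pixels are square), "cx", "cy" (the principal point, pixels), "rvec" (rotation vector, rad) and "tvec" (3), from world to camera coordinates, as OpenCV has them; the wrist camera has in their place "tool_from_camera" (4x4, takes a point from camera to tool coordinates, whose origin is the TCP and whose axes are the flange's). Camera axes: x right, y down, z forward; pixel columns grow to the right and rows downward; lengths in mm; the calibration is good to about 2 mm. A picture is of the moment at which its call begins: read the wrist's pose just before it. calibration takes no time and is no camera call.
- r.hand_in(): hands the job in; it is judged then, once.
The state is a dict: "time": time; "joint_pos": joint angles; "qd": joint speeds; "joint_efforts": joint torques, N m; "tool_pos": TCP position; "tcp_rot": TCP orientation; "ft_force": force on the tool from outside, world axes, zero at the start; "wrist_torque": the same for the moment, N m; "finger_gap": finger opening in mm; "grip_force": force on a finger pad.
Only numpy, scipy, OpenCV 4.12 (cv2) and the standard library are available. Lean on these libraries where they do the work, as an engineer would, in place of code of your own. Each camera call takes 0.05 s, during which the arm holds its last target. There are 200 camera calls.

## Working session

There is one attempt and no reset: what is moved stays moved. The work goes in short steps, Python scripts to look and compute and a shell command to move; the robot and the scene stay as the last step left them, time stands still between calls to the robot, and variables do not carry over. Pictures are saved under pics/ and viewed, at most 11 in all, crops included, and the job is handed in when it is done.

```bash
mkdir -p pics
cat > h.py <<'E'
import numpy as np, cv2
from bench import r
from scipy.spatial.transform import Rotation as R
def cam(n):
    c=r.calibration(n); f=200/np.tan(np.radians(c["vfov"])/2)
    if "rvec" in c:
        Rm=cv2.Rodrigues(np.array(c["rvec"],float))[0]; t=np.array(c["tvec"],float).ravel()
        return f,c["cx"],c["cy"],Rm.T,-Rm.T@t
    s=r.sense(); T=np.array(c["tool_from_camera"]); A=R.from_euler('xyz',s["tcp_rot"],degrees=True).as_matrix()
    return f,c["cx"],c["cy"],A@T[:3,:3],A@T[:3,3]+np.array(s["tool_pos"])
def snap(n,name):
    k=cam(n); p,d=r.snapshot(n); cv2.imwrite(f"pics/{name}.png",p); np.savez(f"pics/{name}.npz",p=p,d=d,f=k[0],cx=k[1],cy=k[2],R=k[3],t=k[4])
def load(name): return np.load(f"pics/{name}.npz")
def ray(z,u,v): return z["R"]@np.array([(u-z["cx"])/z["f"],(v-z["cy"])/z["f"],1])
def onz(z,u,v,h):
    w=ray(z,u,v); return z["t"]+w*(h-z["t"][2])/w[2]
def pt(z,u,v): return z["t"]+ray(z,u,v)*float(z["d"][int(v),int(u)])
def cloud(z):
    v,u=np.mgrid[:400,:640]; d=z["d"]; c=np.stack([(u-z["cx"])/z["f"]*d,(v-z["cy"])/z["f"]*d,d],-1)
    return c@z["R"].T+z["t"]
def proj(z,P):
    c=z["R"].T@(np.array(P,float)-z["t"]); return c[:2]/c[2]*z["f"]+[z["cx"],z["cy"]]
E
python3 - <<'E'
from h import *
for n in("scene","side"):
    snap(n,n+"0"); z=load(n+"0"); print(n,z["t"].round(),z["f"],z["cx"],z["cy"],z["R"][:,2].round(2))
print({k:v for k,v in r.sense().items()})
print(r.calibration("wrist"))
E
```

```text
scene [1376.  328.  977.] 469.3641595970248 320.87749879964434 198.35447728746277 [-0.63 -0.28 -0.72]
side [ 304. -478.  713.] 401.7353433682665 314.48772182119484 204.03299509490594 [ 0.36  0.57 -0.73]
{'time': 0.1, 'joint_pos': array([-7.62291162e+01,  7.51139502e+00,  8.53222908e+01, -1.33482106e-03,
        8.72608504e+01, -4.89429321e+00]), 'qd': array([-0.09929604, -0.0901517 , -0.13815504,  0.03414431, -0.01823191,
       -0.0374073 ]), 'joint_efforts': array([ 2.35680978e-03, -5.70953822e+01, -5.01938832e+01, -5.92872311e-05,
        8.26808828e-03, -1.78062203e-05]), 'tool_pos': array([ 191.9153796 , -568.00089849,  249.35007325]), 'tcp_rot': array([-1.79905695e+02, -6.73727943e-03,  1.86652364e+01]), 'ft_force': array([-0.50882194,  0.05427062, -0.32180207]), 'wrist_torque': array([-0.03084174,  0.03806527, -0.0536532 ]), 'grip_force': 0.0, 'finger_gap': 85.75779505097485}
{'vfov': 59.46964994162948, 'cx': 321.8287496567276, 'cy': 196.88774630485926, 'tool_from_camera': array([[-1.14174363e-03, -9.56015172e-01, -2.93314997e-01,
         7.55885834e+01],
       [ 9.99999334e-01, -1.04184817e-03, -4.96804511e-04,
        -3.04033561e-01],
       [ 1.69362957e-04, -2.93315368e-01,  9.56015725e-01,
        -1.22938111e+02],
       [ 0.00000000e+00,  0.00000000e+00,  0.00000000e+00,
         1.00000000e+00]])}
```

View pics/scene0.png

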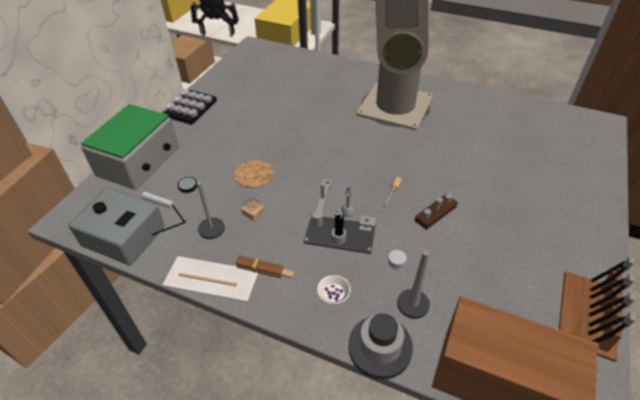

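View pics/side0.png

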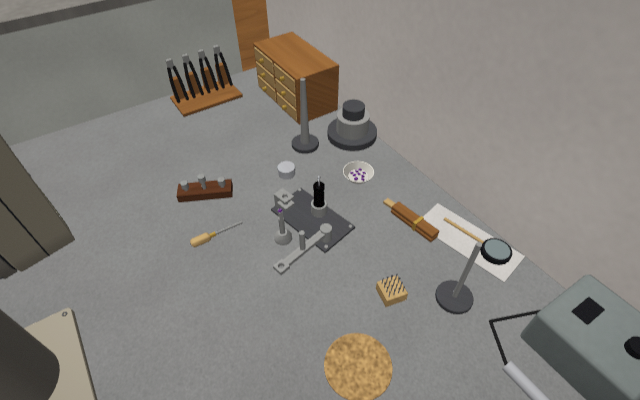

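The side view shows the mat at (358,366), holder at (281,236), gate post top at (302,233), fork at (284,198), hinge (326,230), and the rack with the long pin in the middle at (201,178). I'll enlarge it for accurate pixels.

Run:
```python
from h import *
z=load("side0"); s=load("scene0")
a=cv2.resize(z["p"][160:285,170:370],(800,500),interpolation=cv2.INTER_CUBIC); cv2.imwrite("pics/c1.png",a)
a=cv2.resize(s["p"][160:260,290:470],(792,440),interpolation=cv2.INTER_CUBIC); cv2.imwrite("pics/c2.png",a)
for nm,zz in(("side",z),("scene",s)):
    C=cloud(zz)
    for n,b in (("mat",0),):
        hsv=cv2.cvtColor(zz["p"],cv2.COLOR_BGR2HSV)
        m=(hsv[...,1]>100)&(hsv[...,0]<25)&(C[...,2]>-8)&(C[...,2]<14)
        k,l,st,ce=cv2.connectedComponentsWithStats(m.astype(np.uint8)); 
        for i in np.argsort(-st[1:,4])[:3]+1: print(nm,st[i],C[l==i].mean(0).round(1),onz(zz,*ce[i],4).round(1))
for q in [(358,366),(282,265),(302,233),(281,240),(201,178),(183,184),(221,182),(326,230),(284,193),(600,60)]: print(q,pt(z,*q).round())
```

```text
side [ 324  334   68   66 3587] [ 505.8 -290.5    4.1] [ 505.4 -291.2    4. ]
side [170  81  72  35 921] [614.8 636.9  11.4] [617.1 648.3   4. ]
side [178 194  54   8 156] [441.6 238.    9.3] [442.6 243.5   4. ]
scene [ 558  272   47   69 1906] [614.8 635.6  10.4] [611.2 637.8   4. ]
scene [235 161  38  26 792] [ 511.5 -286.7    2.5] [ 513.2 -285.6    4. ]
scene [596  47  44  41 294] [-493.9  705.6    3. ] [-491.  706.    4.]
(358, 366) [ 506. -290.    5.]
(282, 265) [494. -50.  31.]
(302, 233) [549. -43.  89.]
(281, 240) [530.  19.  13.]
(201, 178) [449. 252.  59.]
(183, 184) [409. 273.  45.]
(221, 182) [488. 230.  43.]
(326, 230) [613. -34.  45.]
(284, 193) [593. 110.  48.]
(600, 60) [1423.  -69.  207.]
```

View pics/c1.png

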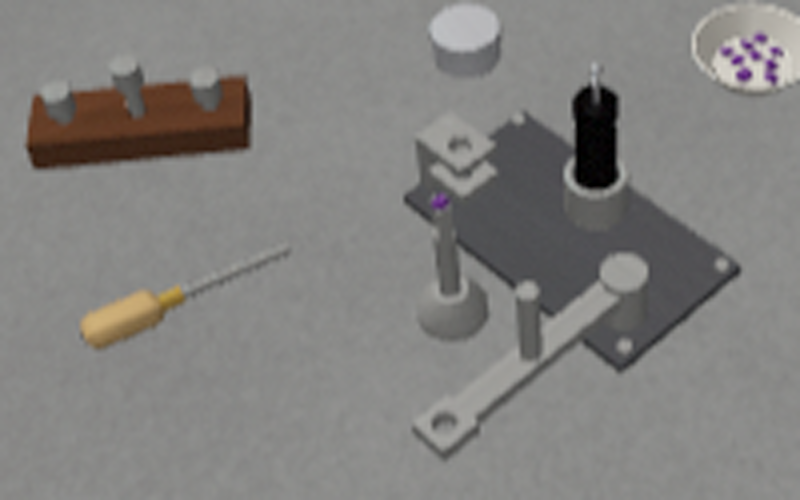

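View pics/c2.png

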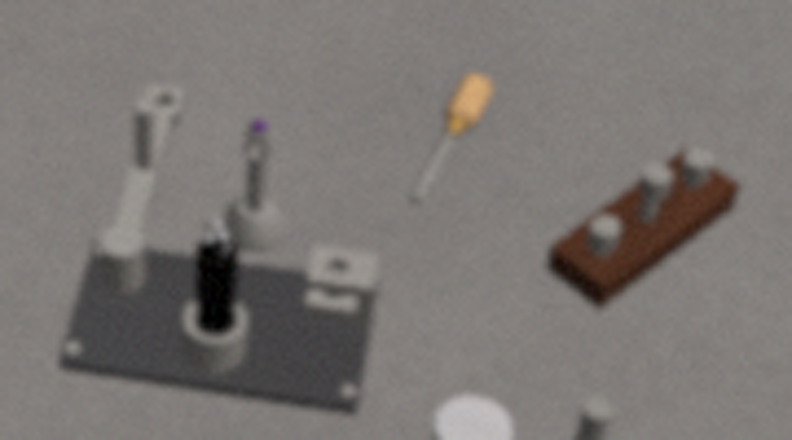

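Run:
```python
from h import *
z=load("side0"); s=load("scene0")
S=lambda x,y,h: onz(z,170+x/4,160+y/4,h).round(1)
C=lambda x,y,h: onz(s,290+x/4.4,160+y/4.4,h).round(1)
print("fork",S(459,145,48),C(340,265,48)); print("hinge",S(624,270,48),C(124,240,48))
print("post",S(528,289,90),C(143,115,90)); print("lug",S(445,422,38),C(165,100,38))
print("stone",S(440,201,94),C(258,127,94)); print("stembot",S(452,290,22),C(256,207,22)); print("pin",S(126,66,60),C(656,173,60)); print("shorts",S(57,90,44),S(206,75,44),C(604,228,44),C(698,158,44))
print("stick",S(597,68,122),C(218,228,122))
print("rack corners",S(30,133,22),S(248,115,22),S(247,80,22),S(40,98,22))
```

```text
fork [589.   99.5  48. ] [590.7 104.7  48. ]
hinge [615.7 -29.9  48. ] [623.3 -21.5  48. ]
post [549.5 -41.8  90. ] [559.4 -36.6  90. ]
lug [490.2 -54.7  38. ] [493.2 -50.4  38. ]
stone [540.8  30.2  94. ] [545.2  32.9  94. ]
stembot [541.1  28.4  22. ] [544.   33.6  22. ]
pin [452.1 255.6  60. ] [454.4 259.5  60. ]
shorts [413.1 277.   44. ] [493. 239.  44.] [496.  240.7  44. ] [415.2 279.3  44. ]
stick [647.4  43.5 122. ] [654.3  50.8 122. ]
rack corners [389.5 275.2  22. ] [506.  215.6  22. ] [518.7 244.1  22. ] [405.3 300.9  22. ]
```

Side and scene agree within a few mm; hinge–fork distance 131 mm (130 expected), fixture yaw ≈ 11.6°, gate ≈ 90°. Moving over the holder.

```bash
A='[0.0307,-0.0267,0,0,0,0,0.06]'
python3 -m handwheel '[[0.0307,-0.0267,0,0,0,0,0.06],[0.0307,-0.0267,0,0,0,0,0.06],[0.0307,-0.0267,0,0,0,0,0.06],[0.0307,-0.0267,0,0,0,0,0.06],[0.0307,-0.0267,0,0,0,0,0.06],[0.0307,-0.0267,0,0,0,0,0.06],[0.0307,-0.0267,0,0,0,0,0.06],[0.0307,-0.0267,0,0,0,0,0.06]]'
python3 -m handwheel '[[0.0307,-0.0267,0,0,0,0,0.06],[0.0307,-0.0267,0,0,0,0,0.06],[0.0307,-0.0267,0,0,0,0,0.06],[0.0307,-0.0267,0,0,0,0,0.06],[0.0307,-0.0267,0,0,0,0,0.06],[0.0307,-0.0267,0,0,0,0,0.06],[0.0307,-0.0267,0,0,0,0,0.06],[0.0307,-0.0267,0,0,0,0,0.06]]'
python3 -m handwheel '[[0.0307,-0.0267,0,0,0,0,0.06],[0,0,0,0,0,-7,0.06],[0,0,0,0,0,-7,0.06],[0,0,0,0,0,-7,0.06],[0,0,0,0,0,-7,0.06],[0,0,0,0,0,-7,0.06],[0,0,0,0,0,-7,0.06],[0,0,0,0,0,-7,0.06]]'
python3 -m handwheel '[[0,0,0,0,0,-7,0.06],[0,0,0,0,0,-7,0.06],[0,0,0,0,0,-7,0.06],[0,0,0,0,0,-7,0.06],[0,0,0,0,0,-6,0.06],[0,0,0,0,0,0,0.06],[0,0,0,0,0,0,0.06]]'
python3 - <<'E'
from h import *
snap("wrist","w1"); z=load("w1"); print(z["t"],r.sense()["joint_pos"].round(1))
cv2.imwrite("pics/w1b.png",cv2.resize(z["p"],(800,500)))
E
```

```text
time: 0.77
tool_pos: [356.7, -285.5, 249.9]
tcp_rot: [-180.0, 0.0, 18.6]
ft_force: [1.4, -0.5, -0.4]
finger_gap: 59.6
grip_force: 0.0
time: 1.43
tool_pos: [521.1, -4.4, 249.9]
tcp_rot: [-180.0, 0.0, 18.7]
ft_force: [0.6, -1.0, -0.4]
finger_gap: 60.2
grip_force: 0.0
time: 2.1
tool_pos: [540.9, 28.7, 249.7]
tcp_rot: [-179.9, 0.0, 68.0]
ft_force: [0.1, 0.0, -0.6]
finger_gap: 60.3
grip_force: 0.0
time: 2.68
tool_pos: [541.0, 28.6, 249.9]
tcp_rot: [-180.0, -0.0, 101.5]
ft_force: [0.6, 0.2, 0.8]
finger_gap: 60.1
grip_force: 0.0
[526.5903445  102.63847343 372.87878168] [ -2.4  -1.5  94.6   0.   86.9 -13.8]
```

View pics/w1b.png

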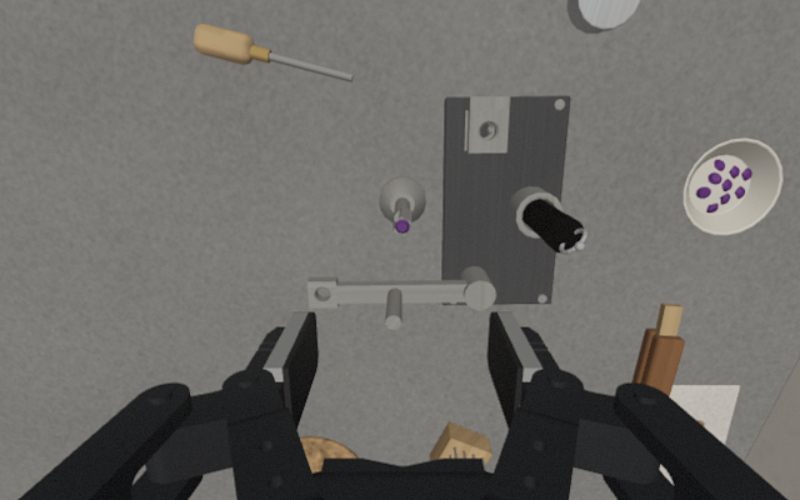

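Wrist view (800×500): stone (402,226), holder base centre (402,200), post top (394,323), fork hole (488,130), hinge top (481,290), lug hole (322,293).

Run:
```python
from h import *
z=load("w1"); W=lambda x,y,h: onz(z,x/1.25,y/1.25,h).round(1)
print("stone",W(402,226,94),pt(z,402/1.25,226/1.25).round(1)); print("base",W(402,200,6)); print("post",W(394,323,90)); print("fork",W(488,130,48)); print("hinge",W(481,290,48)); print("lug",W(322,293,38))
C=cloud(z); 
u,v=int(488/1.25),int(112/1.25); print(C[v,u])
```

```text
stone [540.6  32.2  94. ] [540.5  32.7  95.9]
base [540.6  32.3   6. ]
post [549.4 -40.1  90. ]
fork [589.4 102.5  48. ]
hinge [615.5 -18.8  48. ]
lug [489.9 -51.1  38. ]
[526.5903445  102.63847343 372.87878168]
```

```bash
python3 -m handwheel '[[0.0037,0.0003,0.03,0,0,0,0.06],[0,0,0.035,0,0,0,0.06],[0,0,0.035,0,0,0,0.06],[0,0,0.035,0,0,0,0.06],[0,0,0.035,0,0,0,0.06],[0,0,0.03,0,0,0,0.06],[0,0,0,0,0,0,0.06]]' 40
python3 -m handwheel '[[0,0,0,0,0,0,0.0],[0,0,0,0,0,0,0.0],[0,0,0,0,0,0,0.0],[0,0,0,0,0,0,0.0],[0,0,0,0,0,0,0.0],[0,0,0,0,0,0,0.0],[0,0,0,0,0,0,0.0],[0,0,0,0,0,0,0.0]]' 40
```

```text
time: 3.32
tool_pos: [535.2, 32.5, 43.1]
tcp_rot: [-179.3, -0.2, 101.5]
ft_force: [-2.2, 0.6, -0.6]
finger_gap: 59.9
grip_force: 0.0
time: 3.98
tool_pos: [542.5, 32.2, 52.7]
tcp_rot: [179.8, 0.1, 101.7]
ft_force: [-1.4, -0.4, 7.9]
finger_gap: 11.3
grip_force: 39.9
```

```bash
python3 -m handwheel '[[0,0,-0.01,0,0,0,0],[0,0,-0.02,0,0,0,0],[0,0,-0.025,0,0,0,0],[0,0,-0.025,0,0,0,0],[0,0,-0.02,0,0,0,0],[0,0,-0.015,0,0,0,0],[0,0,-0.005,0,0,0,0],[-0.007,-0.002,0,0,0,0,0]]'
python3 -m handwheel '[[-0.015,-0.005,0,0,0,0,0],[-0.025,-0.008,0,0,0,0,0],[-0.03,-0.009,0,0,0,0,0],[-0.03,-0.009,0,0,0,0,0],[-0.03,-0.009,0,0,0,0,0],[-0.03,-0.009,0,0,0,0,0],[-0.03,-0.009,0,0,0,0,0],[-0.03,-0.009,0,0,0,0,0]]'
python3 -m handwheel '[[-0.03,-0.009,0,0,0,0,0],[-0.025,-0.009,0,0,0,0,0],[-0.015,-0.006,0,0,0,0,0],[-0.01,-0.003,0,0,0,0,0],[0,0,0.02,0,0,0,0],[0,0,0.03,0,0,0,0],[0,0,0.03,0,0,0,0],[0,0,0.015,0,0,0,0]]'
python3 -m handwheel '[[0,0,0.01,0,0,0,0],[0,0,0,0,0,0,0],[0,0,0,0,0,0,0]]'
```

```text
time: 4.65
tool_pos: [541.2, 25.8, 172.4]
tcp_rot: [179.8, 0.0, 101.7]
ft_force: [0.8, -0.5, -3.0]
finger_gap: 11.1
grip_force: 39.5
time: 5.32
tool_pos: [517.4, -205.4, 168.4]
tcp_rot: [-179.9, -0.1, 101.7]
ft_force: [1.0, -0.2, -4.0]
finger_gap: 11.1
grip_force: 39.4
time: 5.98
tool_pos: [506.0, -285.8, 69.9]
tcp_rot: [-179.7, -0.3, 101.7]
ft_force: [-1.1, 1.2, -4.2]
finger_gap: 10.9
grip_force: 39.3
time: 6.23
tool_pos: [508.6, -287.4, 64.9]
tcp_rot: [-180.0, -0.1, 101.7]
ft_force: [-0.8, -1.4, -3.1]
finger_gap: 11.0
grip_force: 39.3
```

```bash
python3 -m handwheel '[[0,0,0.004,0,0,0,0],[0,0,0.003,0,0,0,0],[0,0,0.002,0,0,0,0],[0,0,0,0,0,0,0]]'; python3 -m handwheel '[[0,0,0.001,0,0,0,0],[0,0,0.001,0,0,0,0],[0,0,0,0,0,0,0]]'
```

```text
time: 6.57
tool_pos: [509.2, -288.0, 56.8]
tcp_rot: [180.0, 0.0, 101.7]
ft_force: [0.7, 0.4, -3.5]
finger_gap: 11.1
grip_force: 39.4
time: 6.82
tool_pos: [509.5, -288.2, 56.7]
tcp_rot: [179.9, 0.1, 101.7]
ft_force: [-6.7, 4.4, 12.3]
finger_gap: 11.1
grip_force: 41.2
```

```bash
python3 -m handwheel '[[0,0,0,0,0,0,0.03],[0,0,0,0,0,0,0.05],[0,0,0,0,0,0,0.05],[0,0,-0.01,0,0,0,0.05],[0,0,-0.03,0,0,0,0.05],[0,0,-0.04,0,0,0,0.05],[0,0,-0.04,0,0,0,0.05],[0,0,-0.02,0,0,0,0.05]]' 40
python3 -m handwheel '[[0,0,0,0,0,7,0.05],[0,0,0,0,0,7,0.05],[0,0,0,0,0,7,0.05],[0,0,0,0,0,7,0.05],[0,0,0,0,0,7,0.05],[0,0,0,0,0,7,0.05],[0,0,0,0,0,7,0.05],[0,0,0,0,0,7,0.05]]'
python3 -m handwheel '[[0,0,0,0,0,7,0.05],[0,0,0,0,0,7,0.05],[0,0,0,0,0,7,0.05],[0,0,0,0,0,7,0.05],[0,0,0,0,0,6,0.05],[0,0,0,0,0,0,0.05]]'
python3 - <<'E'
from h import *
snap("wrist","w2"); z=load("w2"); C=cloud(z)
m=(abs(C[...,0]-510)<60)&(abs(C[...,1]+290)<60)&(C[...,2]>80)&(C[...,2]<105); print("clip",C[m].mean(0),m.sum())
m=(abs(C[...,0]-510)<60)&(abs(C[...,1]+290)<60)&(C[...,2]>10)&(C[...,2]<20); print("base",C[m].mean(0),m.sum())
s=r.sense(); p=np.array(s["tool_pos"]); A=R.from_euler('xyz',s["tcp_rot"],degrees=True).as_matrix()
print(A.T@(np.array([549.4,-40.1,p[2]])-p))
E
```

```text
time: 7.48
tool_pos: [510.6, -288.9, 200.9]
tcp_rot: [179.7, 0.3, 101.7]
ft_force: [0.6, -0.8, 1.7]
finger_gap: 50.0
grip_force: 0.0
time: 8.15
tool_pos: [508.9, -287.8, 195.1]
tcp_rot: [180.0, -0.0, 45.3]
ft_force: [0.3, 0.2, 0.6]
finger_gap: 49.9
grip_force: 0.0
time: 8.65
tool_pos: [508.9, -287.8, 195.1]
tcp_rot: [180.0, -0.0, 11.4]
ft_force: [-0.7, -0.4, -1.5]
finger_gap: 50.1
grip_force: 0.0
clip [ 511.29769153 -286.87085883   94.30260996] 311
base [ 516.25199762 -286.37159574   16.2273591 ] 631
[ 9.01244310e+01 -2.34263398e+02 -5.80578791e-02]
```

```bash
python3 -m handwheel '[[0.0129,-0.0335,0,0,0,0,0.05],[0.0129,-0.0335,0,0,0,0,0.05],[0.0129,-0.0335,0,0,0,0,0.05],[0.0129,-0.0335,0,0,0,0,0.05],[0.0129,-0.0335,0,0,0,0,0.05],[0.0129,-0.0335,0,0,0,0,0.05],[0.0129,-0.0335,0,0,0,0,0.05],[0,0,0,0,0,0,0.05]]'
python3 -m handwheel '[[0,0,0.02,0,0,0,0.05],[0,0,0.04,0,0,0,0.05],[0,0,0.04,0,0,0,0.05],[0,0,0.015,0,0,0,0.05],[0,0,0,0,0,0,0.05],[0,0,0,0,0,0,0.0],[0,0,0,0,0,0,0.0],[0,0,0,0,0,0,0.0]]' 30
python3 -m handwheel '[[0,0,0,0,0,0,0.0],[0,0,0,0,0,0,0.0],[0,0,0,0,0,0,0.0]]'
```

```text
time: 9.37
tool_pos: [550.4, -34.0, 194.9]
tcp_rot: [-179.9, -0.1, 12.2]
ft_force: [0.0, -0.3, 0.3]
finger_gap: 50.0
grip_force: 0.0
time: 10.03
tool_pos: [551.8, -40.3, 82.1]
tcp_rot: [179.9, -0.2, 11.7]
ft_force: [0.1, -1.0, -0.0]
finger_gap: 14.3
grip_force: 0.0
time: 10.28
tool_pos: [551.8, -40.3, 82.0]
tcp_rot: [179.9, -0.2, 11.7]
ft_force: [-0.2, -0.6, 6.7]
finger_gap: 10.8
grip_force: 29.5
```

```bash
python3 -m handwheel '[[0.0004,-0.0091,0,0,0,0,0],[0.0017,-0.0096,0,0,0,0,0],[0.003,-0.0093,0,0,0,0,0],[0.0043,-0.0088,0,0,0,0,0],[0.0054,-0.0081,0,0,0,0,0],[0.0066,-0.0073,0,0,0,0,0],[0,0,0,0,0,0,0]]' 30
```

```text
time: 10.87
tool_pos: [562.3, 16.5, 81.6]
tcp_rot: [180.0, -0.2, 11.7]
ft_force: [-0.4, 1.6, 8.6]
finger_gap: 10.8
grip_force: 30.5
```

```bash
python3 -m handwheel '[[0.0075,-0.0062,0,0,0,0,0],[0.0082,-0.0052,0,0,0,0,0],[0.009,-0.004,0,0,0,0,0],[0.0093,-0.0027,0,0,0,0,0],[0.0097,-0.0013,0,0,0,0,0],[0.0049,-0.0002,0,0,0,0,0],[0,0,0,0,0,0,0]]' 30
```

```text
time: 11.45
tool_pos: [604.3, 43.1, 81.1]
tcp_rot: [179.9, 0.0, 11.7]
ft_force: [-7.3, -6.4, 10.8]
finger_gap: 11.0
grip_force: 31.2
```

```bash
python3 -m handwheel '[[0.002,0,0,0,0,0,0],[0.002,0,0,0,0,0,0],[0,0,0,0,0,0,0]]' 30
python3 -m handwheel '[[0,0,0,0,0,0,0.02],[0,0,0,0,0,0,0.03],[0,0,0,0,0,0,0.03],[0,0,-0.01,0,0,0,0.03],[0,0,-0.03,0,0,0,0.03],[0,0,-0.04,0,0,0,0.03],[0,0,-0.04,0,0,0,0.03],[0,0,-0.01,0,0,0,0.03]]' 
python3 -m handwheel '[[-0.012,-0.03,0,0,0,0,0.03],[-0.012,-0.03,0,0,0,0,0.03],[0,0,0,0,0,0,0.03],[0,0,0,0,0,0,0.03]]'
python3 - <<'E'
from h import *
snap("wrist","w3"); z=load("w3"); print(r.sense()["tool_pos"])
u,v=proj(z,[589,102,48]); print(u,v)
u,v=int(u),int(v); c=z["p"][max(0,v-90):v+60,u-100:u+100]; print(max(0,v-90),u-100)
cv2.imwrite("pics/w3c.png",cv2.resize(c,(800,c.shape[0]*4),interpolation=cv2.INTER_CUBIC))
E
```

```text
time: 11.7
tool_pos: [605.6, 43.5, 80.6]
tcp_rot: [179.9, 0.3, 11.7]
ft_force: [-18.5, -8.4, 17.7]
finger_gap: 10.7
grip_force: 32.3
time: 12.37
tool_pos: [611.2, 45.6, 218.5]
tcp_rot: [179.9, -0.6, 11.7]
ft_force: [-0.0, -0.1, 1.1]
finger_gap: 30.0
grip_force: 0.0
time: 12.7
tool_pos: [571.8, 100.7, 210.3]
tcp_rot: [180.0, -0.1, 11.8]
ft_force: [-0.5, -1.2, 0.4]
finger_gap: 30.1
grip_force: 0.0
[572.26874135  99.81225912 210.11525206]
325.16852220673286 163.5331824229331
73 225
```

View pics/w3c.png

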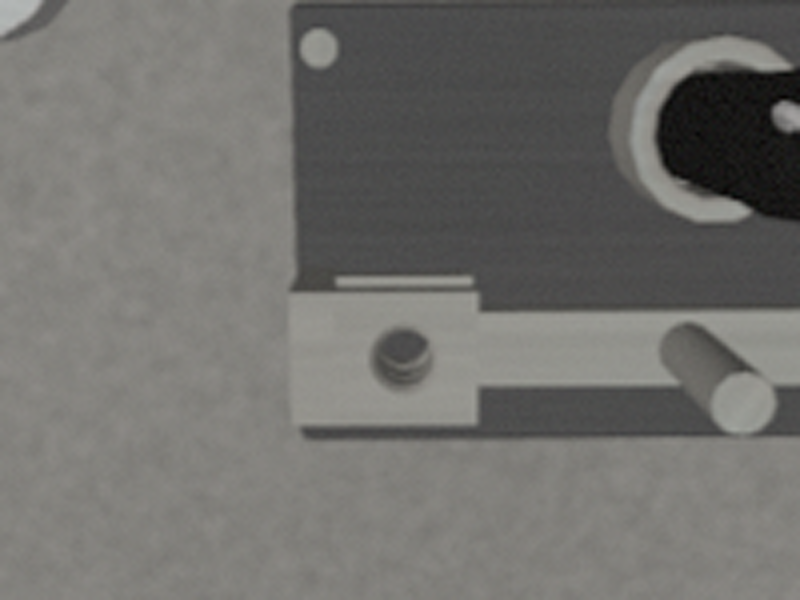

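Gate lies shut in the fork; hole mouth at crop (402,358) → full (325.5,162.5). Now the same view over the long pin.

```bash
python3 -m handwheel '[[-0.017,-0.03,-0.002,0,0,0,0.04],[-0.017,-0.03,-0.002,0,0,0,0.04],[-0.017,-0.03,-0.002,0,0,0,0.04],[-0.017,-0.03,-0.002,0,0,0,0.04],[-0.017,-0.03,-0.002,0,0,0,0.04],[-0.0165,-0.03,-0.002,0,0,0,0.04],[0,0,0,0,0,0,0.04],[0,0,0,0,0,0,0.04]]'
python3 - <<'E'
from h import *
z=load("w3"); print("hole",onz(z,325.5,162.5,48))
snap("wrist","w4"); z=load("w4"); print(r.sense()["tool_pos"],r.sense()["tcp_rot"])
u,v=proj(z,[453,257,60]); print(u,v)
u,v=int(u),int(v); v0=max(0,v-75); c=z["p"][v0:v+75,u-100:u+100]; print(v0,u-100)
cv2.imwrite("pics/w4c.png",cv2.resize(c,(800,c.shape[0]*4),interpolation=cv2.INTER_CUBIC))
E
```

```text
time: 13.42
tool_pos: [436.3, 255.8, 221.8]
tcp_rot: [180.0, -0.1, 11.8]
ft_force: [-0.2, -0.3, 0.3]
finger_gap: 40.2
grip_force: 0.0
hole [589.90559738 101.91073344  48.        ]
[436.93127777 254.95951259 221.65267117] [ 1.79977060e+02 -5.16225713e-02  1.17212933e+01]
325.1734113468162 164.23582322001266
89 225
```

View pics/w4c.png

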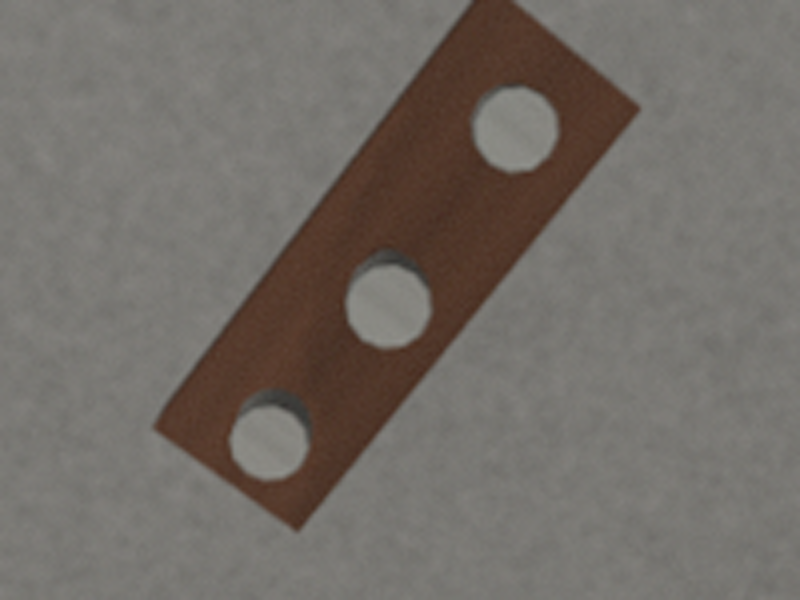

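The middle and upper heads look about equal in size, so check the heights by depth before choosing.

Run:
```python
from h import *
z=load("w4"); C=cloud(z)
for x,y in((389,306),(515,129),(270,441)):
    u,v=225+x/4,89+y/4; q=C[int(v)-5:int(v)+6,int(u)-5:int(u)+6].reshape(-1,3); print(q.mean(0).round(1),onz(z,u,v,60).round(1),onz(z,u,v,44).round(1))
s=load("side0");
for x,y in((57,90),(126,67),(206,75)): print(onz(s,170+x/4,160+y/4,60).round(1))
```

```text
[452.1 259.5  61.4] [451.5 259.2  60. ] [448.2 258.5  44. ]
[490.8 240.8  43.2] [491.8 241.9  60. ] [490.7 240.2  44. ]
[412.3 278.9  43.2] [417.6 278.   60. ] [412.4 278.4  44. ]
[410.4 258.9  60. ]
[451.8 254.8  60. ]
[488.5 221.8  60. ]
```

Middle pin is the long one (61 mm vs 43; spacing 43.6 ✓). Descend and grip its head.

```bash
python3 -m handwheel '[[0.0151,-0.0011,0.02,0,0,0,0.04],[0,0,0.035,0,0,0,0.04],[0,0,0.035,0,0,0,0.04],[0,0,0.035,0,0,0,0.04],[0,0,0.02,0,0,0,0.04],[0,0,0.011,0,0,0,0.04],[0,0,0,0,0,0,0.04],[0,0,0,0,0,0,0.04]]'
python3 -m handwheel '[[0,0,0,0,0,0,0.0],[0,0,0,0,0,0,0.0],[0,0,0,0,0,0,0.0],[0,0,0,0,0,0,0.0],[0,0,0,0,0,0,0.0],[0,0,0,0,0,0,0.0],[0,0,0,0,0,0,0.0]]' 60
```

```text
time: 14.13
tool_pos: [451.8, 258.5, 65.6]
tcp_rot: [180.0, 0.0, 11.6]
ft_force: [-0.1, 0.0, -0.0]
finger_gap: 40.3
grip_force: 0.0
time: 14.72
tool_pos: [452.7, 259.8, 67.7]
tcp_rot: [-180.0, -0.2, 11.7]
ft_force: [-0.5, -0.7, 6.9]
finger_gap: 14.7
grip_force: 58.6
```

```bash
python3 -m handwheel '[[0,0,-0.01,0,0,0,0],[0,0,-0.02,0,0,0,0],[0,0,-0.02,0,0,0,0],[0,0,-0.02,0,0,0,0],[0,0,-0.015,0,0,0,0],[0,0,0,0,0,0,0],[0,0,0,0,0,0,0]]'
python3 - <<'E'
from h import *
snap("side","s2"); snap("wrist","w5"); z=load("s2"); w=load("w5"); p=r.sense()["tool_pos"]; print(p)
u,v=proj(z,p).astype(int); print(u,v)
a=cv2.resize(z["p"][v-40:v+60,u-60:u+60],(480,400),interpolation=cv2.INTER_CUBIC)
u,v=proj(w,np.array(p)-[0,0,10]).astype(int); v0=min(v-60,280); print("w",u,v,v0); b=cv2.resize(w["p"][v0:v0+120,u-48:u+48],(320,400),interpolation=cv2.INTER_CUBIC)
cv2.imwrite("pics/g.png",np.hstack([a,b]))
E
```

```text
time: 15.3
tool_pos: [451.7, 259.7, 152.0]
tcp_rot: [-180.0, -0.2, 11.7]
ft_force: [0.3, -0.1, -0.1]
finger_gap: 14.9
grip_force: 58.8
[450.34106191 259.06062796 149.54714738]
191 146
w 323 274 214
```

View pics/g.png

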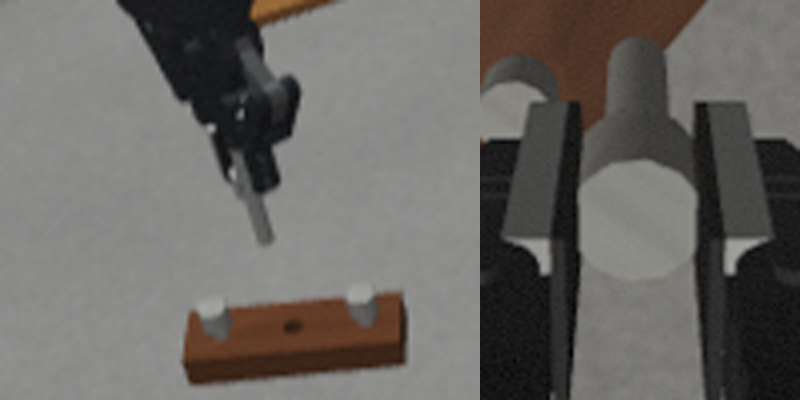

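Run:
```python
from h import *
z=load("s2"); w=load("w5"); p=np.array(r.sense()["tool_pos"])
h=onz(w,322.4,279.4,p[2]-67+60); print("head top",h, "tcp",p)
f=h-[0,0,54]; A=R.from_euler('xyz',r.sense()["tcp_rot"],degrees=True).as_matrix(); x=A[:,0]
for nm,zz,g in(("wrist",w,lambda q:((q[0]-275)*3.333+480,(q[1]-214)*3.333)),("side",z,lambda q:((q[0]-131)*4,(q[1]-106)*4))):
    print(nm,[np.round(g(proj(zz,q)),1) for q in (h,f,f+5*x,f-5*x)])
```

```text
head top [449.86234422 259.36430995 142.54714738] tcp [450.34106191 259.06062796 149.54714738]
wrist [array([638., 218.]), array([637.6,  54.1]), array([637.6,  26.7]), array([637.7,  81.1])]
side [array([243.2, 171.7]), array([265.1, 244. ]), array([272.4, 239.9]), array([257.8, 248.1])]
```

Pin held upright, rack hole empty, short pins in place. Carry to the fork.

```bash
python3 -m handwheel '[[0.0093,0.0164,0,0,0,0,0],[0.018,0.0316,0,0,0,0,0],[0.022,0.0386,0,0,0,0,0],[0.022,0.0386,0,0,0,0,0],[0.018,0.0316,0,0,0,0,0],[0.0095,0.0168,0,0,0,0,0],[0.005,0.009,0,0,0,0,0],[0,0,0,0,0,0,0]]'
python3 -m handwheel '[[0,0,0.015,0,0,0,0],[0,0,0.012,0,0,0,0],[0,0,0.003,0,0,0,0],[0,0,0,0,0,0,0],[0,0,0,0,0,0,0]]'
python3 - <<'E'
from h import *
out=[]
for n in("side","scene"):
    snap(n,n+"3"); z=load(n+"3"); u,v=proj(z,[590,102,58]).astype(int); print(n,u,v)
    out.append(cv2.resize(z["p"][v-25:v+25,u-20:u+20],(400,500),interpolation=cv2.INTER_CUBIC))
cv2.imwrite("pics/f.png",np.hstack(out)); print(r.sense()["tool_pos"],r.sense()["tcp_rot"])
E
```

```text
time: 16.07
tool_pos: [586.0, 103.9, 148.7]
tcp_rot: [180.0, 0.1, 11.5]
ft_force: [-0.3, -0.4, -0.2]
finger_gap: 14.9
grip_force: 58.8
time: 16.48
tool_pos: [585.0, 106.4, 119.9]
tcp_rot: [-180.0, 0.1, 11.7]
ft_force: [-0.1, -0.8, 0.1]
finger_gap: 14.7
grip_force: 58.8
side 284 192
scene 366 217
[586.00981483 106.12959246 120.99935696] [ 1.79997361e+02 -5.12093298e-02  1.17110066e+01]
```

View pics/f.png

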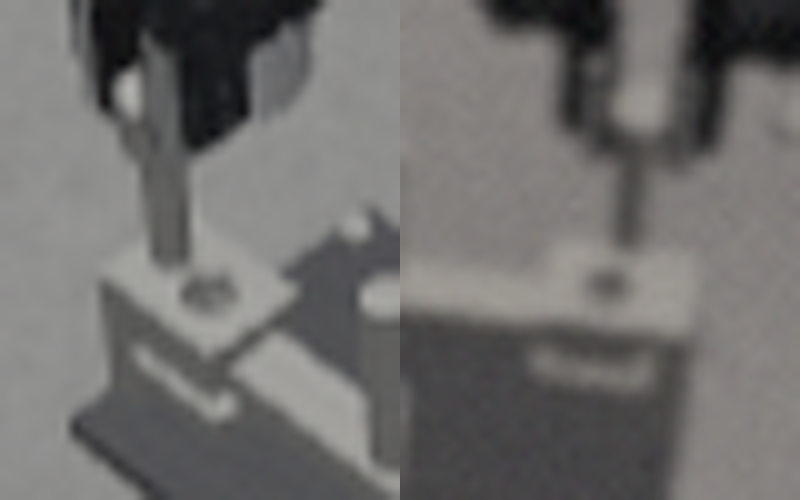

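The pin foot (side crop (168,262), scene (627,245)) is a few mm off the hole (210,292)/(608,285): two rows exceeded 41.7 mm and lost 2.7 mm each. Make up (2.7, 4.7) and recheck.

```bash
python3 -m handwheel '[[0.0027,0.0047,0,0,0,0,0],[0,0,0,0,0,0,0],[0,0,0.003,0,0,0,0],[0,0,0,0,0,0,0],[0,0,0,0,0,0,0]]'
python3 - <<'E'
from h import *
out=[]
for n in("side","scene"):
    snap(n,n+"4"); z=load(n+"4"); u,v=proj(z,[590,102,58]).astype(int)
    out.append(cv2.resize(z["p"][v-25:v+25,u-20:u+20],(400,500),interpolation=cv2.INTER_CUBIC))
cv2.imwrite("pics/f2.png",np.hstack(out)); p=np.array([r.sense()["tool_pos"] for _ in range(1)]); print(p,r.sense()["tcp_rot"])
E
```

```text
time: 17.0
tool_pos: [589.3, 101.4, 117.0]
tcp_rot: [-180.0, 0.0, 11.7]
ft_force: [-0.6, -0.5, -0.3]
finger_gap: 14.6
grip_force: 58.8
[[589.36389761 101.45763088 117.17266588]] [-1.79995211e+02  1.39843934e-02  1.16611498e+01]
```

View pics/f2.png

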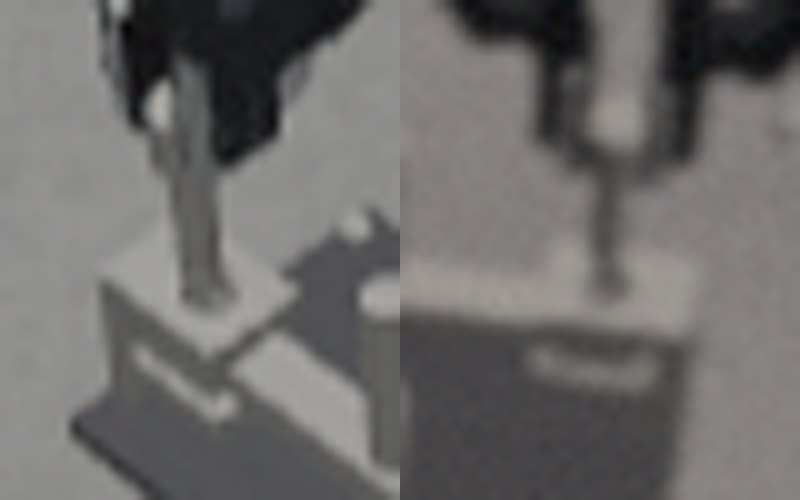

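```bash
python3 -m handwheel '[[0,0,0.003,0,0,0,0],[0,0,0.003,0,0,0,0],[0,0,0,0,0,0,0],[0,0,0,0,0,0,0]]'; python3 -m handwheel '[[0,0,0.002,0,0,0,0],[0,0,0.002,0,0,0,0],[0,0,0,0,0,0,0]]'; python3 -m handwheel '[[0,0,0.002,0,0,0,0],[0,0,0,0,0,0,0]]'
```

```text
time: 17.43
tool_pos: [589.1, 101.5, 110.8]
tcp_rot: [-180.0, 0.0, 11.7]
ft_force: [-0.6, 0.5, -0.7]
finger_gap: 14.6
grip_force: 58.8
time: 17.68
tool_pos: [589.5, 101.5, 107.0]
tcp_rot: [-180.0, -0.0, 11.7]
ft_force: [0.6, 0.0, -0.7]
finger_gap: 14.6
grip_force: 58.8
time: 17.85
tool_pos: [589.5, 101.5, 105.1]
tcp_rot: [-180.0, -0.0, 11.7]
ft_force: [1.1, -0.3, 1.0]
finger_gap: 15.0
grip_force: 58.9
```

```bash
python3 -m handwheel '[[0,0,0.002,0,0,0,0],[0,0,0.002,0,0,0,0],[0,0,0,0,0,0,0]]'; python3 -m handwheel '[[0,0,0.003,0,0,0,0],[0,0,0.003,0,0,0,0],[0,0,0,0,0,0,0]]';python3 -m handwheel '[[0,0,0.003,0,0,0,0],[0,0,0.002,0,0,0,0],[0,0,0,0,0,0,0]]'
```

```text
time: 18.1
tool_pos: [589.4, 101.5, 100.9]
tcp_rot: [-180.0, 0.0, 11.7]
ft_force: [1.5, 0.4, 0.1]
finger_gap: 15.0
grip_force: 58.9
time: 18.35
tool_pos: [589.3, 101.5, 94.6]
tcp_rot: [-180.0, 0.0, 11.7]
ft_force: [2.3, 0.2, -1.0]
finger_gap: 14.9
grip_force: 58.9
time: 18.6
tool_pos: [589.4, 101.5, 89.9]
tcp_rot: [-180.0, 0.0, 11.7]
ft_force: [2.8, 0.0, -1.3]
finger_gap: 15.0
grip_force: 58.9
```

```bash
python3 -m handwheel '[[0,0,0.003,0,0,0,0],[0,0,0.003,0,0,0,0],[0,0,0,0,0,0,0]]'; python3 -m handwheel '[[0,0,0.003,0,0,0,0],[0,0,0.003,0,0,0,0],[0,0,0,0,0,0,0]]';python3 -m handwheel '[[0,0,0.002,0,0,0,0],[0,0,0.002,0,0,0,0],[0,0,0,0,0,0,0]]'
```

```text
time: 18.85
tool_pos: [589.5, 101.5, 83.8]
tcp_rot: [180.0, -0.0, 11.7]
ft_force: [3.9, 0.1, -1.7]
finger_gap: 14.8
grip_force: 58.9
time: 19.1
tool_pos: [590.0, 101.5, 78.2]
tcp_rot: [180.0, -0.1, 11.7]
ft_force: [5.8, -0.1, -0.0]
finger_gap: 14.5
grip_force: 59.1
time: 19.35
tool_pos: [590.1, 101.5, 74.4]
tcp_rot: [180.0, -0.1, 11.7]
ft_force: [5.7, 0.9, 1.8]
finger_gap: 15.1
grip_force: 59.2
```

```bash
python3 -m handwheel '[[0,0,0.001,0,0,0,0],[0,0,0.001,0,0,0,0],[0,0,0,0,0,0,0]]'; python3 -m handwheel '[[0,0,0.001,0,0,0,0],[0,0,0.001,0,0,0,0],[0,0,0,0,0,0,0]]'
```

```text
time: 19.6
tool_pos: [590.2, 101.5, 72.7]
tcp_rot: [180.0, -0.1, 11.7]
ft_force: [6.0, 0.3, 2.5]
finger_gap: 14.4
grip_force: 59.2
time: 19.85
tool_pos: [590.3, 101.6, 71.7]
tcp_rot: [180.0, -0.1, 11.7]
ft_force: [1.7, -0.1, 12.0]
finger_gap: 14.9
grip_force: 60.3
```

```bash
python3 -m handwheel '[[0,0,0.001,0,0,0,0],[0,0,0,0,0,0,0]]'; python3 -m handwheel '[[0,0,0.001,0,0,0,0],[0,0,0,0,0,0,0]]'
```

```text
time: 20.02
tool_pos: [590.4, 101.6, 71.7]
tcp_rot: [180.0, -0.1, 11.7]
ft_force: [-2.8, 0.1, 20.0]
finger_gap: 15.2
grip_force: 61.1
time: 20.18
tool_pos: [590.4, 101.6, 71.6]
tcp_rot: [180.0, -0.1, 11.7]
ft_force: [-7.3, -1.6, 26.5]
finger_gap: 14.9
grip_force: 61.9
```

Firm stop at the expected seat height. Release, rise and measure.

```bash
python3 -m handwheel '[[0,0,-0.002,0,0,0,0],[0,0,0,0,0,0,0.024],[0,0,0,0,0,0,0.035],[0,0,0,0,0,0,0.035],[0,0,-0.01,0,0,0,0.035],[0,0,-0.03,0,0,0,0.035],[0,0,-0.04,0,0,0,0.035],[0,0,-0.04,0,0,0,0.035]]'; python3 -m handwheel '[[-0.017,-0.0015,-0.03,0,0,0,0.035],[0,0,0,0,0,0,0.035],[0,0,0,0,0,0,0.035]]'
python3 - <<'E'
from h import *
snap("wrist","w6"); z=load("w6"); C=cloud(z)
u,v=proj(z,[590,102,64]).astype(int); print(u,v)
c=C[v-3:v+4,u-3:u+4].reshape(-1,3); print("head",c.mean(0),c[:,2].std())
u2,v2=proj(z,[590,102,48]).astype(int); W=C[v-40:v+40,u-40:u+40].reshape(-1,3)
m=(abs(W[:,2]-48)<4)&(abs(W[:,0]-590)<20)&(abs(W[:,1]-102)<20); print("fork top z",np.median(W[m,2]),m.sum())
m=(W[:,2]>58)&(W[:,2]<72); print("head mean",W[m].mean(0),np.median(W[m,2]),m.sum())
snap("side","s5"); s=load("s5"); a=cv2.resize(s["p"][150:290,220:380],(480,420),interpolation=cv2.INTER_CUBIC)
b=cv2.resize(z["p"][v-50:v+90,u-50:u+50],(300,420),interpolation=cv2.INTER_CUBIC); cv2.imwrite("pics/e.png",np.hstack([a,b]))
E
```

```text
time: 20.85
tool_pos: [587.7, 101.3, 190.1]
tcp_rot: [-180.0, 0.3, 11.7]
ft_force: [1.4, -0.2, -0.4]
finger_gap: 34.7
grip_force: 0.0
time: 21.1
tool_pos: [573.4, 99.6, 223.7]
tcp_rot: [180.0, -0.3, 11.7]
ft_force: [0.5, 0.1, -0.8]
finger_gap: 35.4
grip_force: 0.0
323 165
head [591.19215403 102.81082723  69.05078542] 40.12565196903252
fork top z 47.155177814897115 923
head mean [589.58472937 102.27858823  63.1881891 ] 63.23633159294201 363
```

View pics/e.png

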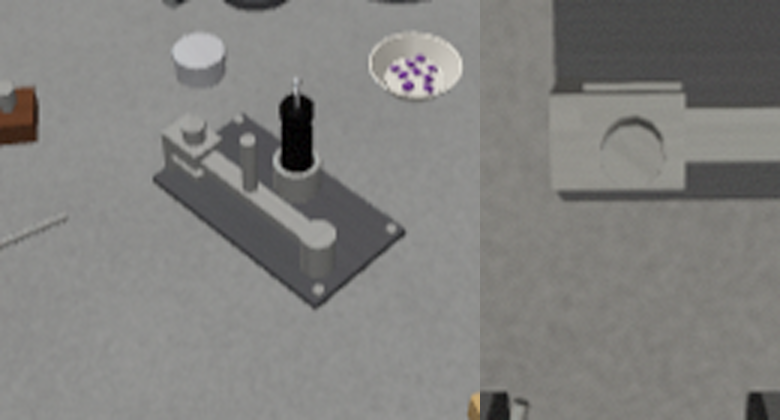

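The head sits 16.0 mm above the fork top, so it is flush and upright. The gate is shut and nothing touches the robot.

```bash
python3 -c "from bench import r; print(r.hand_in())"
```

```text
the job is handed in; nothing more can be done
None
```

The job is handed in at about 21 s; no verdict came back. By my camera checks, the gem holder stands upright on the mat, the gate is shut, and the long pin is seated flush through fork and gate.

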